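# Dry-fit the rosettes of a carved panel with light fingertip presses

## Task

Dry-fit the rosettes on the carved panel: with a light fingertip press on each, first the dark walnut one, then the pale maple one, then the red one, push it about half-way into its socket so that a clear gap stays under it and it can still be taken out for gluing. Only press: do not drive any of them home, pull or lift anything, and leave the tools, glue pot and tin where they are. The gilded rosette is wet: do not touch it.

Things in the scene. Friction and masses are not known exactly. Their poses are not given: they have to be found in the camera images.
- panel: (all sizes here in mm) light-brown limewood panel with carved scrollwork, 270 (x) x 370 (y), on a thin green anti-slip mat (340 x 420); fixed. Its top face is 47 above the bench. Origin: centre of its footprint, at bench height (z = 0)
- walnut: dark brown walnut rosette, a flower 46 wide, 14 thick. Origin: centre of its flat top, z up. Its dowel slides straight down in a snug hole with about 4 N of steady friction and stays where it is left. At the start its top is 78 to 80 above the bench, its underside about 13 above its dark socket ring (56 wide, 5 thick, on the panel). Fully home its top is 66 above the bench; half-way in, 72 to 73
- maple: pale cream maple rosette, a flower 46 wide, 14 thick. Origin: centre of its flat top, z up. Its dowel slides straight down in a snug hole with about 4 N of steady friction and stays where it is left. At the start its top is 78 to 80 above the bench, its underside about 13 above its dark socket ring (56 wide, 5 thick, on the panel). Fully home its top is 66 above the bench; half-way in, 72 to 73
- red: red-painted rosette, a flower 46 wide, 14 thick. Origin: centre of its flat top, z up. Its dowel slides straight down in a snug hole with about 4 N of steady friction and stays where it is left. At the start its top is 78 to 80 above the bench, its underside about 13 above its dark socket ring (56 wide, 5 thick, on the panel). Fully home its top is 66 above the bench; half-way in, 72 to 73
- gilded: gold-coloured gilded rosette, same flower, 46 in diameter, already fully home in its ring and fixed, wet. Origin: centre of the underside of its ring, on the panel's top face; its top is 19 above this origin. The four rosettes stand at least 110 apart, in any arrangement on the panel
- gouge_pale: carving gouge with a pale wooden handle, 240 long, 25 high, lying left (+y) of the panel; loose; origin at its underside
- gouge_dark: carving gouge with a brown wooden handle, 240 long, 25 high, lying right (-y) of the panel; loose; origin at its underside
- mallet: turned dark wooden carver's mallet, 82 in diameter, standing on its head with its handle up, 215 high, right of the panel; loose; origin at its underside
- stone: grey-blue sharpening stone, 160 x 70 x 25 high, left of the panel; loose; origin at its underside
- glue_pot: small white glue pot with an orange cap, 40 in diameter, 50 high, standing on the panel near a corner; loose; origin at its underside
- wax_tin: blue round wax tin, 44 in diameter, 20 high, standing on the panel near the other, diagonal corner; loose; origin at its underside

How it is judged:
On the way, in this order (a step that is already met when the one before it is completed fails the run):
1. the dark walnut rosette is pressed about half-way in (z of walnut in the frame of panel between 0.0685 and 0.076 m), for 0.2 s.
2. the pale maple rosette is pressed about half-way in (z of maple in the frame of panel between 0.0685 and 0.076 m), for 0.2 s.
3. the red rosette is pressed about half-way in (z of red in the frame of panel between 0.0685 and 0.076 m), for 0.2 s.
At the end, for the whole second after the job is handed in: All three rosettes rest part-way in: the gap under each is 2.5 to 10 mm of the original 13 mm (its top 68.5 to 76 mm above the bench), and the loose things are within 20 mm of where they began (all of step 1 and all of step 2 and all of step 3 and linear speed of each of walnut, maple, red below 0.01 m/s and distance of each of gouge_pale, gouge_dark, mallet, stone, glue_pot, wax_tin from where it was at the start of the episode below 0.02 m); the robot touches nothing.
It fails at once if a rosette is driven home (gap under it below 2 mm) (z of any of walnut, maple, red in the frame of panel below 0.068 m).
It fails at once if a rosette is pulled up by more than 3 mm (z of any of walnut, maple, red in the frame of panel above 0.083 m).
It fails at once if a rosette is pressed with more than 20 N (contact force between any of walnut, maple, red and anything else above 20 N).
It fails at once if the wet gilded rosette is touched (contact force between gilded and anything else above 0.2 N).
It fails at once if a tool, the stone, the glue pot or the tin is lifted or moved by more than 20 mm (distance of any of gouge_pale, gouge_dark, mallet, stone, glue_pot, wax_tin from where it was at the start of the episode above 0.02 m).
It also fails if it takes over 51 s, if anything falls off the work surface, if the arm or the gripper's body presses on something with over 40 N, if the wrist force passes 120 N, or if a joint passes its speed limit or range.

## Robot

A 7-joint arm with a two-finger parallel gripper is mounted at the origin on the work surface. World frame = base frame: x ahead of the robot, y to its left, z up, the work surface at z = 0. Lengths are in m, angles in rad, forces in N, time in s.
With the tool pointing down it reaches from about 0.4 to 0.85 m from the base axis. Payload 10.4 kg.
Tool frame: the origin (TCP) lies between the finger pads; the fingertips stand 11 mm ahead of it and the grasp point (between the pads) lies 8 mm behind it (tip_reach is the distance from the TCP to the fingertips, in m); z points along the fingers, y is the line along which they close (so a half turn about z gives the same grasp; the last joint's range is limited). The gripper opens to 85 mm and grips with 20 to 120 N. Pads are 22 mm wide; open, the fingers measure 114 mm over their backs; the gripper's body (76 mm by 85 mm) begins 54 mm behind the grasp point. The pads swing forward as they close: fully open they stand 13 mm farther back than shut.
Start: joints at [-1.241, 0.332, -0.065, 1.46, 0.022, 1.35, -0.088], TCP at [0.216, 0.587, 0.242] pointing down, gripper open.
Joint ranges: [-2.6, 2.6], [-0.5, 2.12], [-1.47, 1.34], [0.16, 2.42], [-1.27, 4.41], [0.06, 2.06], [-2.6, 2.6]. Speed limits (rad/s): [2.22, 2.22, 2.79, 2.79, 3.14, 3.14, 3.14].

## Interface

Orientations are given as a unit quaternion [x, y, z, w].
In Python, from workcell import * gives the robot as it stands.
- The arm moves only by the shell command python3 -m inch 'ROWS' [OPENING] [FORCE]. ROWS is JSON, a list of rows, each an object with "slide": the shift along the world's x, y, z in m, a list of three; "yaw": the turn about the world's z in rad. A call has 1 to 20 rows; each row is the pose to reach, as a shift and turn from the pose commanded when the call began; what a row does not reach only later rows make up. A row lasts 1/12 s, in which the tool goes at most 41.7 mm and 7.16 degrees, less where a joint would pass 70% of its speed; a pose out of reach is approached as far as the arm can. A call with a gripper value outside its range is refused whole. OPENING is the closure in counts, from 0 (fully open) to 255 (shut), set as the call begins (- or left out, the last holds). The fingers move at their own pace and stop on an object; FORCE is the grip in N (left out, the last holds). Time passes only in rows, so rows that repeat a pose let the fingers close. It gives the time, the measured TCP pose, the force, the opening and the grip force at its end, in the units of the state.
- get_obs(): the state, without advancing time (a new reading comes with each control period).
- camera(name): name is "scene" or "top" or "wrist"; returns a dict with "frame" (400x640x3 uint8, red, green, blue), "fx", "fy", "cx", "cy" (pixels), "extrinsics" (4x4, takes a point from world to camera coordinates). Camera axes: x right, y down, z forward; pixel columns grow to the right and rows downward; lengths in m; the calibration is good to about 2 mm. A picture is of the moment at which its call begins. There is no depth.
- hand_in(): hands the job in; it is judged then, once.
The state is a dict: "clock": time; "joint_pos": joint angles; "joint_velocities": joint speeds; "tau": joint torques, N m; "position": TCP position; "ee_rot": TCP orientation; "ft_force": force on the tool from outside, world axes, zero at the start; "torque": the same for the moment, N m; "grip_width": opening from 0.0 (shut) to 1.0 (fully open); "grasp_force": force on a finger pad.
Only numpy, scipy, OpenCV 4.12 (cv2) and the standard library are available. Lean on these libraries where they do the work, as an engineer would, in place of code of your own. Each camera call takes 0.05 s, during which the arm holds its last target. There are 200 camera calls.

## Working session

There is one attempt and no reset: what is moved stays moved. The work goes in short steps, Python scripts to look and compute and a shell command to move; the robot and the scene stay as the last step left them, time stands still between calls to the robot, and variables do not carry over. Pictures are saved under pics/ and viewed, at most 10 in all, crops included, and the job is handed in when it is done.

```bash
mkdir -p pics; cat > h.py <<'E'
from workcell import *
import numpy as np, cv2
def snap(cam,name):
    c=camera(cam); cv2.imwrite(f'pics/{name}.png',cv2.cvtColor(c['frame'],cv2.COLOR_RGB2BGR)); np.save(f'pics/{name}.npy',{k:c[k] for k in('fx','fy','cx','cy','extrinsics')},allow_pickle=True); return c
def px(name,u,v,z):
    c=np.load(f'pics/{name}.npy',allow_pickle=True).item(); E=np.array(c['extrinsics']); R=E[:3,:3]; o=-R.T@E[:3,3]
    d=R.T@np.array([(u-c['cx'])/c['fx'],(v-c['cy'])/c['fy'],1]); return o+d*(z-o[2])/d[2]
E
python3 - <<'E'
from h import *
o=get_obs(); print({k:np.round(v,3) for k,v in o.items()})
for n in('top','scene'): c=snap(n,n+'1'); print(c['fx'],np.round(c['extrinsics'],3))
E
```

```text
{'clock': np.float64(0.0), 'joint_pos': array([-1.241,  0.333, -0.065,  1.461,  0.022,  1.35 , -0.088]), 'joint_velocities': array([-0.001,  0.001,  0.   ,  0.   ,  0.001,  0.   ,  0.002]), 'tau': array([ 0.0000e+00, -6.2544e+01,  4.9000e-02, -3.9160e+01,  1.6000e-02,
        1.0000e-02,  0.0000e+00]), 'position': array([0.216, 0.586, 0.242]), 'ee_rot': array([ 0.175,  0.984, -0.001, -0.   ]), 'ft_force': array([-0.062,  0.396,  0.033]), 'torque': array([-0.059, -0.011, -0.012]), 'grasp_force': np.float64(0.0), 'grip_width': np.float64(0.997)}
366.4049001781469 [[ 0.014 -1.     0.028 -0.022]
 [-0.99  -0.018 -0.138  0.562]
 [ 0.139 -0.026 -0.99   1.025]
 [ 0.     0.     0.     1.   ]]
404.97797468020605 [[ 0.839  0.543  0.006 -0.475]
 [ 0.314 -0.477 -0.821 -0.112]
 [-0.443  0.691 -0.571  1.277]
 [ 0.     0.     0.     1.   ]]
```

View pics/top1.png

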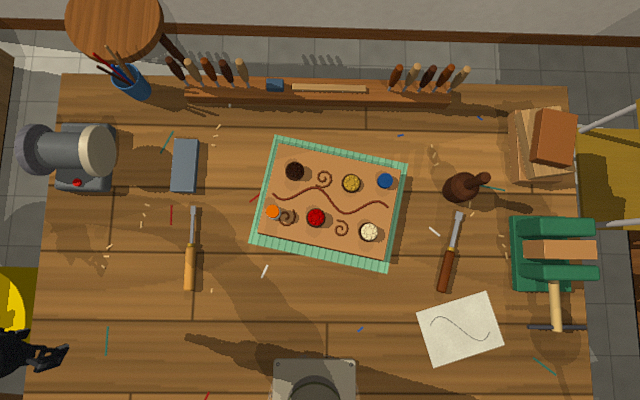

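View pics/scene1.png

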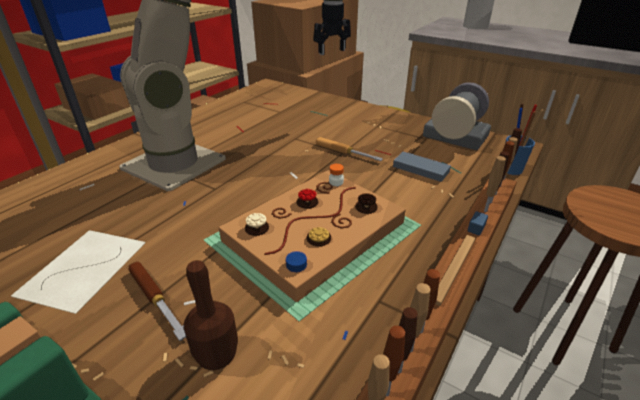

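Top view: walnut ≈(295,171), gilded (351,183), red (316,217), maple (368,231), glue pot (272,211), tin (385,181). I'll enlarge that region and compute positions.

```bash
python3 - <<'E'
from h import *
im=cv2.imread('pics/top1.png')[140:270,245:410]
cv2.imwrite('pics/crop1.png',cv2.resize(im,None,fx=4.5,fy=4.5,interpolation=cv2.INTER_CUBIC))
for n,u,v,z in(('walnut',295,171,.079),('gild',351,183,.066),('red',316,217,.079),('maple',368,231,.079),('glue',272,211,.097),('tin',385,181,.067)): print(n,px('top1',u,v,z).round(3))
for n,u,v,z in(('walnut',367,202,.079),('red',307,196,.079),('maple',256,222,.079)): print(n,px('scene1',u,v,z).round(3))
E
```

```text
walnut [0.638 0.064 0.079]
gild [ 0.609 -0.095  0.066]
red [0.509 0.003 0.079]
maple [ 0.472 -0.142  0.079]
glue [0.521 0.123 0.097]
tin [ 0.616 -0.193  0.067]
walnut [0.655 0.049 0.079]
red [ 0.52  -0.01   0.079]
maple [ 0.484 -0.157  0.079]
```

View pics/crop1.png

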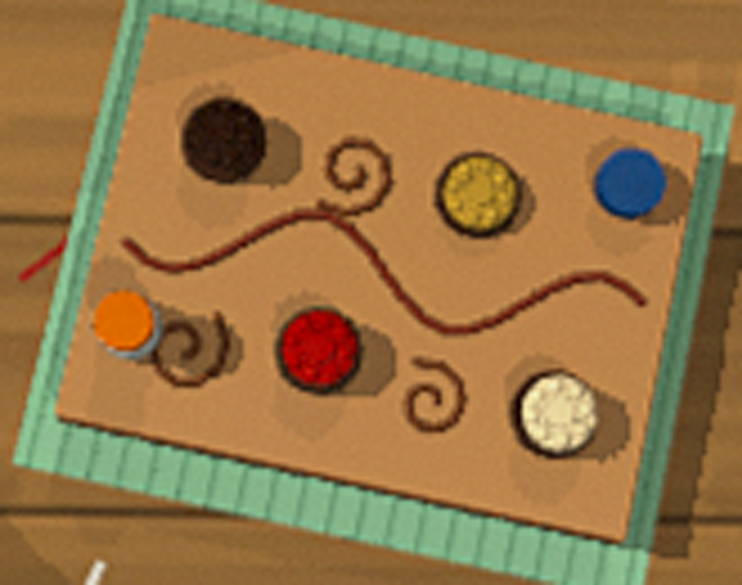

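Crop: walnut (224,139)→(294.8,170.9), red (319,348)→(315.9,217.3), maple (558,412)→(369,231.6); this matches the estimates. Next I close the fingers and move above the walnut rosette.

```bash
R='x'; python3 -m inch '[{"slide":[0.02,-0.03,0],"yaw":0},{"slide":[0.045,-0.06,0],"yaw":0},{"slide":[0.07,-0.09,0],"yaw":0},{"slide":[0.095,-0.12,0],"yaw":0},{"slide":[0.12,-0.15,0],"yaw":0},{"slide":[0.145,-0.18,0],"yaw":0},{"slide":[0.17,-0.21,0],"yaw":0},{"slide":[0.195,-0.24,0],"yaw":0},{"slide":[0.22,-0.27,0],"yaw":0},{"slide":[0.245,-0.3,0],"yaw":0},{"slide":[0.27,-0.33,-0.01],"yaw":0},{"slide":[0.295,-0.36,-0.02],"yaw":0},{"slide":[0.32,-0.39,-0.03],"yaw":0},{"slide":[0.345,-0.42,-0.04],"yaw":0},{"slide":[0.37,-0.45,-0.05],"yaw":0},{"slide":[0.395,-0.48,-0.06],"yaw":0},{"slide":[0.41,-0.505,-0.07],"yaw":0},{"slide":[0.422,-0.522,-0.08],"yaw":0},{"slide":[0.422,-0.522,-0.08],"yaw":0},{"slide":[0.422,-0.522,-0.08],"yaw":0}]' 255 20
python3 - <<'E'
from h import *
c=snap('wrist','w1'); o=get_obs(); print(o['position'],o['ft_force'],o['ee_rot'],o['grip_width'])
E=np.array(c['extrinsics'])
p=E@[*(np.array(o['position'])-[0,0,.011]),1]; print('tip px',p[:3],c['fx']*p[0]/p[2]+c['cx'],c['fy']*p[1]/p[2]+c['cy'])
E
```

```text
clock: 1.77
position: [0.6377, 0.0631, 0.1611]
ee_rot: [0.177, 0.984, -0.001, -0.001]
ft_force: [-0.3, 0.7, -0.1]
grip_width: 0.002
grasp_force: 0.0
[0.63759336 0.06481819 0.16184481] [-0.59508508  1.18390216  0.93572367] [ 1.75608340e-01  9.84459943e-01  2.93434667e-06 -5.76251835e-04] 0.0006471898387283719
tip px [0.00202791 0.03107392 0.15912824] 324.36895760312706 255.35723455063584
```

View pics/w1.png

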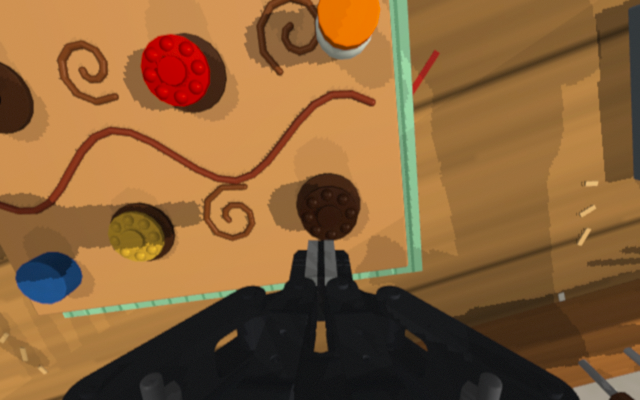

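Wrist view: walnut's top is centred at ≈(330,211), red's at ≈(176,70), and the tips are at (321,245). I'll back-project these.

```bash
python3 - <<'E'
from h import *
print(px('w1',330,211,.079),px('w1',176,70,.079),px('w1',142,233,.066))
E
```

```text
[0.64081664 0.06905856 0.079     ] [0.51151633 0.00704373 0.079     ] [ 0.60953626 -0.08558558  0.066     ]
```

```bash
python3 -m inch '[{"slide":[0.001,0.002,-0.015],"yaw":0},{"slide":[0.002,0.003,-0.03],"yaw":0},{"slide":[0.002,0.003,-0.045],"yaw":0},{"slide":[0.002,0.003,-0.055],"yaw":0},{"slide":[0.002,0.003,-0.062],"yaw":0},{"slide":[0.002,0.003,-0.066],"yaw":0},{"slide":[0.002,0.003,-0.067],"yaw":0},{"slide":[0.002,0.003,-0.067],"yaw":0},{"slide":[0.002,0.003,-0.067],"yaw":0}]'
python3 - <<'E'
from h import *
c=snap('wrist','w2');o=get_obs(); print(o['clock'],o['position'],o['ft_force'])
E
```

```text
clock: 2.57
position: [0.6404, 0.0676, 0.0961]
ee_rot: [0.175, 0.984, 0.0, 0.0]
ft_force: [0.3, 0.2, 0.9]
grip_width: 0.004
grasp_force: 0.0
2.6167 [0.64037541 0.06757755 0.09614439] [-0.22422346  0.79621355 -0.11895285]
```

View pics/w2.png

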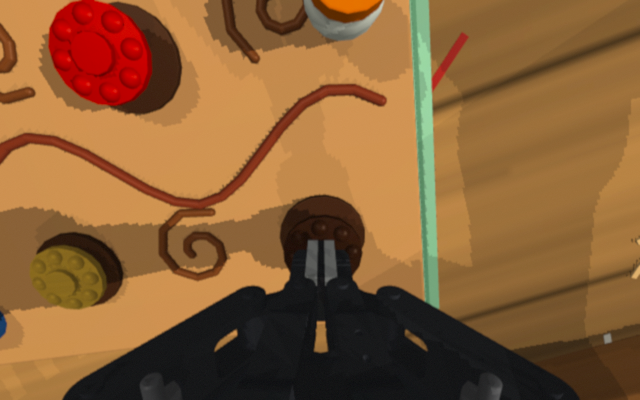

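The tips are over the middle of the walnut flower, about (322,245). I'll press slowly while watching the force.

```bash
python3 -m inch '[{"slide":[0,0,-0.001],"yaw":0},{"slide":[0,0,-0.002],"yaw":0},{"slide":[0,0,-0.003],"yaw":0},{"slide":[0,0,-0.004],"yaw":0},{"slide":[0,0,-0.005],"yaw":0},{"slide":[0,0,-0.006],"yaw":0},{"slide":[0,0,-0.007],"yaw":0},{"slide":[0,0,-0.008],"yaw":0},{"slide":[0,0,-0.008],"yaw":0},{"slide":[0,0,-0.008],"yaw":0}]'
```

```text
clock: 3.45
position: [0.6399, 0.0675, 0.0873]
ee_rot: [0.175, 0.984, 0.0, 0.0]
ft_force: [-1.4, 0.4, 2.9]
grip_width: -0.003
grasp_force: 1.3
```

```bash
python3 -m inch '[{"slide":[0,0,-0.0005],"yaw":0},{"slide":[0,0,-0.001],"yaw":0},{"slide":[0,0,-0.0015],"yaw":0},{"slide":[0,0,-0.002],"yaw":0},{"slide":[0,0,-0.0025],"yaw":0},{"slide":[0,0,-0.003],"yaw":0},{"slide":[0,0,-0.0035],"yaw":0},{"slide":[0,0,-0.004],"yaw":0},{"slide":[0,0,-0.004],"yaw":0},{"slide":[0,0,-0.004],"yaw":0},{"slide":[0,0,-0.004],"yaw":0},{"slide":[0,0,-0.004],"yaw":0}]'
python3 - <<'E'
from h import *
c=snap('scene','s2')
z=[]
for i in range(4): camera('top'); o=get_obs(); z.append((o['position'][2],o['ft_force'][2]))
print(np.round(z,4))
im=cv2.imread('pics/s2.png')[150:280,210:430]
cv2.imwrite('pics/s2c.png',cv2.resize(im,None,fx=3.6,fy=3.6,interpolation=cv2.INTER_CUBIC))
E
```

```text
clock: 4.45
position: [0.64, 0.0675, 0.0832]
ee_rot: [0.175, 0.984, 0.0, 0.0]
ft_force: [-0.9, 0.1, 2.0]
grip_width: 0.001
grasp_force: 0.9
[[0.0832 1.7792]
 [0.0832 1.2603]
 [0.0832 0.8907]
 [0.0832 0.3645]]
```

View pics/s2c.png

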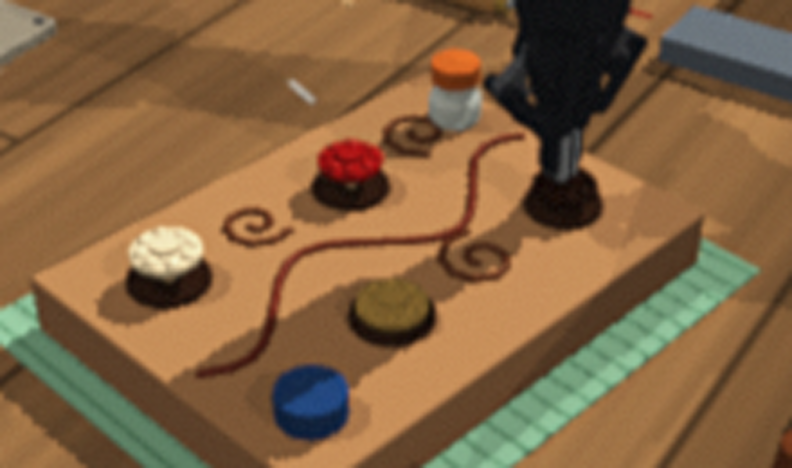

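The scene crop shows the fingertips resting on walnut at (565,170), with the gap reduced. The TCP is at 0.0832, so walnut's top is at about 72 mm. Next I lift and go to maple.

```bash
python3 -m inch '[{"slide":[0,0,0.005],"yaw":0},{"slide":[0,0,0.02],"yaw":0},{"slide":[0,0,0.045],"yaw":0},{"slide":[-0.01,-0.01,0.065],"yaw":0},{"slide":[-0.03,-0.035,0.075],"yaw":0},{"slide":[-0.05,-0.062,0.075],"yaw":0},{"slide":[-0.07,-0.087,0.075],"yaw":0},{"slide":[-0.09,-0.112,0.075],"yaw":0},{"slide":[-0.11,-0.137,0.075],"yaw":0},{"slide":[-0.13,-0.162,0.075],"yaw":0},{"slide":[-0.15,-0.185,0.075],"yaw":0},{"slide":[-0.16,-0.2,0.065],"yaw":0},{"slide":[-0.166,-0.207,0.055],"yaw":0},{"slide":[-0.166,-0.207,0.055],"yaw":0},{"slide":[-0.166,-0.207,0.055],"yaw":0}]'
python3 - <<'E'
from h import *
c=snap('wrist','w3'); o=get_obs(); print(o['position'])
E
```

```text
clock: 5.95
position: [0.4741, -0.1387, 0.138]
ee_rot: [0.175, 0.984, 0.0, -0.0]
ft_force: [1.4, 0.3, 0.1]
grip_width: 0.0
grasp_force: 0.0
[ 0.47473042 -0.13821794  0.13840434]
```

View pics/w3.png

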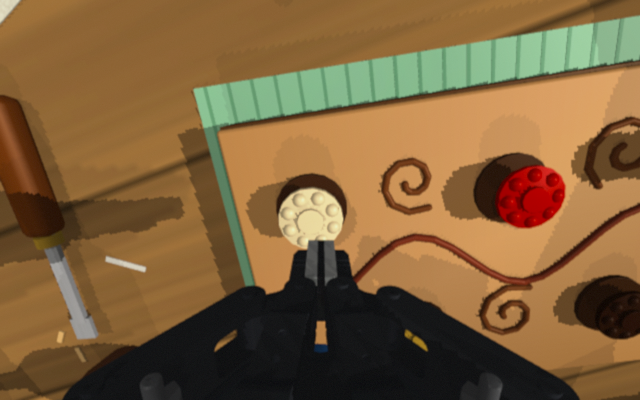

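Wrist view: maple's hub is at (311,221), red's at (536,202).

```bash
python3 - <<'E'
from h import *
print(px('w3',311,221,.079),px('w3',536,202,.079),get_obs()['position'])
E
```

```text
[ 0.47134486 -0.14515533  0.079     ] [0.51094226 0.00251498 0.079     ] [ 0.47473042 -0.13821794  0.13840434]
```

```bash
python3 -m inch '[{"slide":[-0.002,-0.003,-0.01],"yaw":0},{"slide":[-0.003,-0.005,-0.02],"yaw":0},{"slide":[-0.003,-0.005,-0.03],"yaw":0},{"slide":[-0.003,-0.005,-0.038],"yaw":0},{"slide":[-0.003,-0.005,-0.042],"yaw":0},{"slide":[-0.003,-0.005,-0.043],"yaw":0},{"slide":[-0.003,-0.005,-0.044],"yaw":0},{"slide":[-0.003,-0.005,-0.045],"yaw":0},{"slide":[-0.003,-0.005,-0.046],"yaw":0},{"slide":[-0.003,-0.005,-0.047],"yaw":0},{"slide":[-0.003,-0.005,-0.048],"yaw":0},{"slide":[-0.003,-0.005,-0.049],"yaw":0},{"slide":[-0.003,-0.005,-0.05],"yaw":0},{"slide":[-0.003,-0.005,-0.05],"yaw":0}]'; python3 -m inch '[{"slide":[0,0,-0.001],"yaw":0},{"slide":[0,0,-0.0015],"yaw":0},{"slide":[0,0,-0.002],"yaw":0},{"slide":[0,0,-0.0025],"yaw":0},{"slide":[0,0,-0.003],"yaw":0},{"slide":[0,0,-0.0035],"yaw":0},{"slide":[0,0,-0.004],"yaw":0},{"slide":[0,0,-0.0045],"yaw":0},{"slide":[0,0,-0.005],"yaw":0},{"slide":[0,0,-0.005],"yaw":0},{"slide":[0,0,-0.005],"yaw":0},{"slide":[0,0,-0.005],"yaw":0}]'
```

```text
clock: 7.17
position: [0.4711, -0.1445, 0.0884]
ee_rot: [0.175, 0.984, 0.0, 0.0]
ft_force: [0.0, -0.6, 2.1]
grip_width: -0.0
grasp_force: 0.8
clock: 8.17
position: [0.471, -0.1445, 0.0833]
ee_rot: [0.175, 0.984, 0.0, 0.0]
ft_force: [1.1, -0.0, 1.1]
grip_width: -0.002
grasp_force: 0.8
```

Maple's top is at about 72 mm. Red is next, at about (0.511, 0.004).

```bash
python3 -m inch '[{"slide":[0,0,0.005],"yaw":0},{"slide":[0,0,0.02],"yaw":0},{"slide":[0,0,0.04],"yaw":0},{"slide":[0.003,0.01,0.055],"yaw":0},{"slide":[0.01,0.035,0.055],"yaw":0},{"slide":[0.016,0.06,0.055],"yaw":0},{"slide":[0.022,0.085,0.055],"yaw":0},{"slide":[0.03,0.11,0.055],"yaw":0},{"slide":[0.036,0.135,0.055],"yaw":0},{"slide":[0.04,0.148,0.055],"yaw":0},{"slide":[0.04,0.148,0.055],"yaw":0},{"slide":[0.04,0.148,0.055],"yaw":0}]'
python3 - <<'E'
from h import *
c=snap('wrist','w4'); o=get_obs(); print(o['position'])
f=c['frame'].astype(int); m=(f[...,0]>120)&(f[...,1]<50)&(f[...,2]<50)
v,u=np.nonzero(m); print(u.mean(),v.mean(),u.min(),u.max(),v.min(),v.max(),px('w4',(u.min()+u.max())/2,v.min()+(u.max()-u.min())/2,.079))
E
```

```text
clock: 9.17
position: [0.5107, 0.0032, 0.1382]
ee_rot: [0.175, 0.985, -0.0, -0.0]
ft_force: [0.1, -0.4, 0.3]
grip_width: 0.002
grasp_force: 0.0
[0.51058704 0.00222355 0.1382224 ]
317.1624913013222 218.49095337508697 117 543 165 322 [ 0.64602727 -0.03855056  0.079     ]
```

View pics/w4.png

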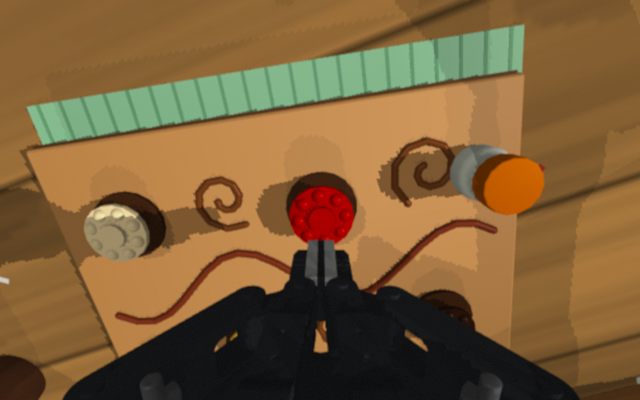

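Red's hub is at (321,218), straight ahead of the fingertips, so the arm is aligned. Press.

```bash
python3 -m inch '[{"slide":[0,0,-0.01],"yaw":0},{"slide":[0,0,-0.02],"yaw":0},{"slide":[0,0,-0.03],"yaw":0},{"slide":[0,0,-0.038],"yaw":0},{"slide":[0,0,-0.042],"yaw":0},{"slide":[0,0,-0.043],"yaw":0},{"slide":[0,0,-0.044],"yaw":0},{"slide":[0,0,-0.045],"yaw":0},{"slide":[0,0,-0.046],"yaw":0},{"slide":[0,0,-0.047],"yaw":0},{"slide":[0,0,-0.048],"yaw":0},{"slide":[0,0,-0.049],"yaw":0},{"slide":[0,0,-0.05],"yaw":0},{"slide":[0,0,-0.05],"yaw":0}]'; python3 -m inch '[{"slide":[0,0,-0.001],"yaw":0},{"slide":[0,0,-0.0015],"yaw":0},{"slide":[0,0,-0.002],"yaw":0},{"slide":[0,0,-0.0025],"yaw":0},{"slide":[0,0,-0.003],"yaw":0},{"slide":[0,0,-0.0035],"yaw":0},{"slide":[0,0,-0.004],"yaw":0},{"slide":[0,0,-0.0045],"yaw":0},{"slide":[0,0,-0.005],"yaw":0},{"slide":[0,0,-0.005],"yaw":0},{"slide":[0,0,-0.005],"yaw":0},{"slide":[0,0,-0.005],"yaw":0}]'
```

```text
clock: 10.38
position: [0.511, 0.0035, 0.0884]
ee_rot: [0.175, 0.984, 0.0, 0.0]
ft_force: [0.4, -0.2, 0.6]
grip_width: 0.004
grasp_force: 0.5
clock: 11.38
position: [0.511, 0.0036, 0.0832]
ee_rot: [0.175, 0.984, 0.0, 0.0]
ft_force: [1.0, -0.4, 2.5]
grip_width: -0.001
grasp_force: 0.7
```

Retreat upward and check all three.

```bash
python3 -m inch '[{"slide":[0,0,0.005],"yaw":0},{"slide":[0,0,0.02],"yaw":0},{"slide":[0,0,0.045],"yaw":0},{"slide":[0,0,0.07],"yaw":0},{"slide":[0,0,0.1],"yaw":0},{"slide":[0,0,0.13],"yaw":0},{"slide":[0,0,0.15],"yaw":0},{"slide":[0,0,0.15],"yaw":0},{"slide":[0,0,0.15],"yaw":0},{"slide":[0,0,0.15],"yaw":0}]'
python3 - <<'E'
from h import *
snap('scene','s3')
k=lambda p:cv2.resize(cv2.imread(p)[150:260,220:400],None,fx=4.4,fy=2.7*1.0,interpolation=cv2.INTER_CUBIC)
cv2.imwrite('pics/cmp.png',np.vstack([k('pics/scene1.png'),k('pics/s3.png')]))
E
```

```text
clock: 12.22
position: [0.5104, 0.0034, 0.2325]
ee_rot: [0.175, 0.984, -0.0, -0.001]
ft_force: [-0.3, 0.6, -0.3]
grip_width: 0.002
grasp_force: 0.0
```

View pics/cmp.png

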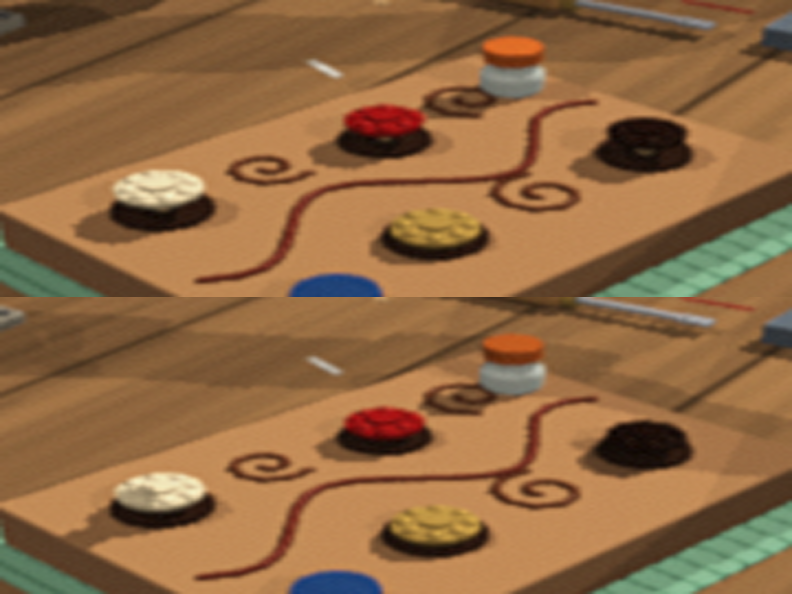

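Comparing before and after in the scene camera: maple (160,490), red (385,423) and walnut (645,440) have each dropped about 2 camera pixels, roughly 6–7 mm. They still sit higher than the gilded one, and nothing else has moved.

```bash
python3 -c "from workcell import *; print(hand_in())"
```

```text
the job is handed in; nothing more can be done
None
```

I pressed walnut, maple and red about half-way in, in that order, to a top height of about 72 mm by fingertip position; the gilded rosette was not touched, nothing else moved in the final picture, and the job was handed in at about 12 s (no verdict was returned).

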